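# Pack the ceramic fish and close the gift box

## Task

Pack the gift: lay the orange ceramic fish flat and face up in the open blue box, then take the lid from the sloping easel and put it on the box, fully down and flush with the box all round, and let go. Set both down without dropping them, and leave the other wares where they stand.

Things in the scene. Friction and masses are not known exactly. Their poses are not given: they have to be found in the camera images.
- fish: Orange ceramic fish with a dark blue forked tail, lying face up on the counter, 0.13 kg. 22 mm thick, body 66 mm long and 36 mm wide with parallel sides over the middle 30 mm, 95 mm long with the tail. Origin: centre of the body's underside. x points to the head (end at +33 mm; tail end at -62 mm), y across the body, z up.
- box: Open-topped blue wooden gift box, loose, 0.7 kg. Outside 120 mm (x) by 160 mm (y) by 60 mm high; walls and floor 8 mm thick, so the inside is 104 by 144 mm. Origin: centre of its underside, z up. It stands upright on the counter, turned up to 30 degrees either way.
- lid: White box lid, blue border, 0.26 kg: board 120 (x) by 160 (y) by 10 mm. Origin: centre of the board's underside, which rests on the rim (closed: 60 mm above box origin, x, y along the box's; either way round). z: out of its top, at first leaning 35 deg on the easel. Below it a centred panel, 98 by 138 mm, 8 mm deep (lower half 93 by 133), enters the box mouth with 3 mm play a side.
- lid_grip (a point): Middle of the lid's solid dark wooden bar handle, 25 mm above the lid's origin along the lid's z. The bar is 16 mm wide (lid x), 90 mm long (lid y) and 30 mm high, standing on the lid's top face (from 10 to 40 mm above the lid's origin). Axes as the lid's.
- easel: Fixed wooden easel, base 170 (x) by 190 mm (y). Its board rises along its +x at 35 degrees, from 28 to about 110 mm height; a ledge at the low edge (-x, towards the robot), 20 mm proud of the board, carries the lid. Lid y lies along easel y; lid z leans 35 degrees to easel -x; it lifts off freely along its own z. Origin: centre of its underside, z up.
- sun: Bystander: yellow ceramic sun with eight rays, 72 mm across, 18 mm high. Origin: centre of its underside.
- dish: Bystander: small blue ceramic dish, 72 mm across, 30 mm high. Origin: centre of its underside.
Things that resemble listed ones, but are neither listed nor needed, are in the scene too. Leave any pink or purple look-alike of the lid alone.

How it is judged:
By the outcome, as a careful person would: the job done as asked, in the order asked, and still so for the second after the job is handed in, with the robot touching nothing.
It also fails if it takes over 64 s, if anything falls off the work surface, if the arm or the gripper's body presses on something with over 40 N, if the wrist force passes 120 N, or if a joint passes its speed limit or range.

## Robot

A 7-joint arm with a two-finger parallel gripper is mounted at the origin on the work surface. World frame = base frame: x ahead of the robot, y to its left, z up, the work surface at z = 0. Lengths are in m, angles in rad, forces in N, time in s.
With the tool pointing down it reaches from about 0.35 to 0.9 m from the base axis. Payload 8.1 kg.
Tool frame: the origin (TCP) lies on the mounting face of the last link; the fingertips stand 178 mm ahead of it and the grasp point (between the pads) lies 159 mm ahead of it (arm.grip_depth is the z of the grasp point in the tool frame, in m); z points along the fingers, y is the direction in which the jaws open and shut (so a half turn about z gives the same grasp; the last joint's range is limited). The gripper opens to 92 mm and grips with 3 to 60 N. Pads are 19 mm wide; open, the fingers measure 130 mm over their backs; the gripper's body (75 mm by 190 mm) begins 47 mm behind the grasp point.
Start: joints at [1.087, 0.434, 0.025, 1.573, -0.012, 1.134, -0.075], TCP at [0.232, -0.58, 0.405] pointing down, gripper open.
Joint ranges: [-2.62, 2.62], [-0.44, 2.09], [-1.27, 1.32], [0.08, 2.57], [-1.32, 4.46], [0.12, 2], [-2.74, 2.74]. Speed limits (rad/s): [2.22, 2.22, 3.01, 3.01, 3.14, 3.14, 3.14].

## Interface

Orientations are given as a unit quaternion [x, y, z, w].
In Python, from workcell import arm gives the robot as it stands. The module is installed in compiled form; this text tells all that it offers. Calls block until the motion is done:
- arm.reach(position, orientation): joint-space move of the TCP to a pose.
- arm.line_to(position, vel=0.15, frame=None, force_limit=None): straight line of the TCP; frame=None keeps the orientation; vel is the mean speed in m/s. With force_limit (N) it stops when the force on the tool has changed by that much, and returns True; else False.
- arm.goto_joints(angles): joint-space move.
- arm.open() and arm.clamp(): open the fingers fully, or close them until they stop; the grip force is fixed at half the most.
- arm.dwell(seconds).
- arm.solve_ik(position, orientation): joint angles nearest the present ones, or None.
- arm.get_obs(): the state.
- arm.read_camera(name): name is "scene" or "top" or "wrist"; returns a dict with "pixels" (400x640x3 uint8, blue, green, red), "camera_matrix" (3x3 intrinsics, pixels), "pose" (4x4, takes a point from camera to world coordinates); the wrist camera has in their place "hand_eye" (4x4, takes a point from camera to tool coordinates, whose origin is the TCP and whose axes are the flange's). Camera axes: x right, y down, z forward; pixel columns grow to the right and rows downward; lengths in m; the calibration is good to about 2 mm. A picture is of the moment at which its call begins: read the wrist's pose just before it. There is no depth.
A pose or a line that the arm cannot do raises arm.IKError and nothing moves.
- arm.finish_job(): hands the job in, once; it reports no verdict.
The state is a dict: "t": time; "q": joint angles; "joint_vel": joint speeds; "effort": joint torques, N m; "eef_pos": TCP position; "eef_rot": TCP orientation; "wrist_force": force on the tool from outside, world axes, zero at the start; "ft_torque": the same for the moment, N m; "opening": opening from 0.0 (shut) to 1.0 (fully open).
Only numpy, scipy, OpenCV 4.12 (cv2) and the standard library are available. Lean on these libraries where they do the work, as an engineer would, in place of code of your own. Each camera call takes 0.05 s, during which the arm holds its last target. There are 200 camera calls.

## Working session

There is one attempt and no reset: what is moved stays moved. The work goes in short steps, each a Python script; the robot and the scene stay as the last script left them, time stands still between calls to the robot, and variables do not carry over. Pictures are saved under pics/ and viewed, about 8 in all and at most 12, crops included, and the job is handed in when it is done.

```bash
mkdir -p pics
python3 - <<'E'
from workcell import arm
import cv2,numpy as np,pickle
d={}
for n in("scene","top","wrist"):
    o=arm.get_obs(); c=arm.read_camera(n); c['obs']=o; d[n]=c; cv2.imwrite(f'pics/{n}0.png',c['pixels'])
    print(n,np.round(c['camera_matrix'],1).tolist(),np.round(c.get('pose',c.get('hand_eye')),4).tolist())
pickle.dump(d,open('d0.pkl','wb')); print(o['t'],o['eef_pos'],o['eef_rot'],o['opening'])
E
```

```text
scene [[483.7, 0.0, 326.6], [0.0, 483.7, 203.2], [0.0, 0.0, 1.0]] [[0.8078, 0.386, -0.4454, 1.0832], [0.5893, -0.5166, 0.6212, -0.8181], [0.0097, -0.7643, -0.6448, 0.9022], [0.0, 0.0, 0.0, 1.0]]
top [[476.3, 0.0, 311.9], [0.0, 476.3, 199.3], [0.0, 0.0, 1.0]] [[-0.0071, -0.9777, 0.2097, 0.2405], [-1.0, 0.0076, 0.0015, -0.0084], [-0.0031, -0.2097, -0.9778, 1.2997], [0.0, 0.0, 0.0, 1.0]]
wrist [[359.2, 0.0, 315.8], [0.0, 359.2, 202.9], [0.0, 0.0, 1.0]] [[0.0005, -0.9506, -0.3105, 0.0852], [1.0, 0.0006, -0.0001, -0.0003], [0.0002, -0.3105, 0.9506, 0.0205], [0.0, 0.0, 0.0, 1.0]]
0.1 [ 0.23216401 -0.58005185  0.40402936] [ 9.81936498e-01  1.89209422e-01 -2.13090359e-04 -6.79853311e-04] 1.0016352973381055
```

View pics/top0.png

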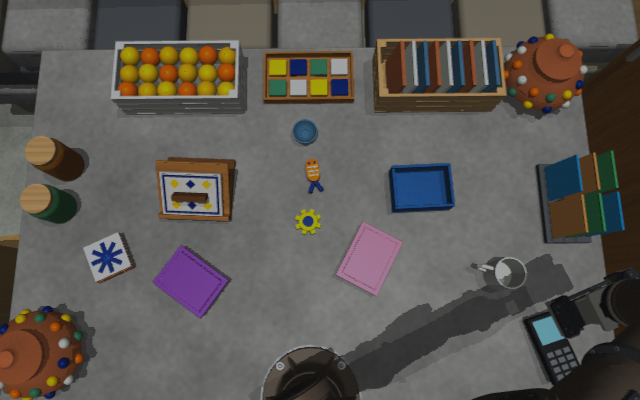

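View pics/scene0.png

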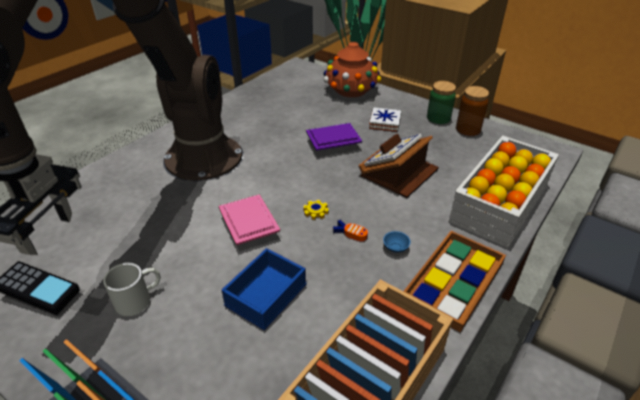

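The top view shows the fish at (313,175), the dish at (305,131), the sun at (308,222) and the open blue box at (421,188). There are four candidates for the lid:
- **Purple board (190,282):** wrong colour.
- **Pink board (370,258):** wrong colour.
- **White star tile (107,257):** too small, and lying flat.
- **White board with blue border and dark bar, on the easel (192,195):** this one fits the description.

Next I'll get coarse positions and move the wrist camera for closer views.

```bash
cat > h.py <<'E'
import numpy as np,cv2,pickle
from scipy.spatial.transform import Rotation as R
def T(o):
    M=np.eye(4);M[:3,:3]=R.from_quat(o['eef_rot']).as_matrix();M[:3,3]=o['eef_pos'];return M
def cam(c):  # K, cam->world
    return c['camera_matrix'],(c['pose'] if 'pose' in c else T(c['obs'])@c['hand_eye'])
def shot(arm,n,f):
    o=arm.get_obs();c=arm.read_camera(n);c['obs']=o;cv2.imwrite(f'pics/{f}.png',c['pixels']);pickle.dump(c,open(f'{f}.pkl','wb'));return c
def rays(c,uv):
    K,P=cam(c);uv=np.atleast_2d(uv).astype(float)
    d=np.c_[uv,np.ones(len(uv))]@np.linalg.inv(K).T@P[:3,:3].T
    return P[:3,3],d
def cast(c,uv,z=0.,n=(0,0,1)):
    o,d=rays(c,uv);n=np.array(n,float);return o+d*((z-o@n)/(d@n))[:,None]
def proj(c,p):
    K,P=cam(c);q=(np.linalg.inv(P)@np.r_[p,1])[:3];q=K@q;return q[:2]/q[2]
def tool(x,zdir=(0,0,-1)):
    """quat with tool z=zdir and tool x closest to x"""
    z=np.array(zdir,float);z/=np.linalg.norm(z);x=np.array(x,float);x=x-z*(x@z);x/=np.linalg.norm(x)
    return R.from_matrix(np.c_[x,np.cross(z,x),z]).as_quat()
E
python3 - <<'E'
from h import *
from workcell import arm
t=pickle.load(open('d0.pkl','rb'))['top']
for n,uv,z in(('fish',(313,174),.02),('boxc',(421,187),.06),('lid',(191,192),.07),('handle',(190,197),.1),('sun',(308,222),.02),('dish',(305,131),.03)):print(n,np.round(cast(t,uv,z),3))
print(T(arm.get_obs()).round(2).tolist(),arm.grip_depth)
# view over box: camera axis hits box centre
def look(p,h,f):
    q=tool((1,0,0));p=np.array(p)
    Tq=R.from_quat(q).as_matrix();He=t0
    d=Tq@He[:3,2];cpos=np.array([p[0],p[1],0])
    cp=cpos-d/d[2]*(-1)*-h if 0 else cpos+d*(h/d[2])
    return cp-Tq@He[:3,3],q
t0=pickle.load(open('d0.pkl','rb'))['wrist']['hand_eye']
b=cast(t,(421,187),.06)[0];f=cast(t,(313,174),.02)[0];l=cast(t,(191,192),.07)[0]
for nm,p,h in(('wbox',b,.42),('wfish',f,.38),('wlid',l,.45)):
    pos,q=look(p,h,nm)
    s=arm.solve_ik(pos,q);print(nm,pos.round(3),None if s is None else s.round(2))
    arm.reach(pos,q);shot(arm,'wrist',nm);print(arm.get_obs()['t'])
im=np.hstack([cv2.resize(cv2.imread(f'pics/{n}.png')[50:350,120:520],(400,300)) for n in('wbox','wfish')])
im2=np.hstack([cv2.imread('pics/wlid.png')[50:350,120:520],np.zeros((300,400,3),np.uint8)])
cv2.imwrite('pics/m1.png',np.vstack([im,im2]))
E
```

```text
fish [[ 0.587 -0.01   0.02 ]]
boxc [[ 0.538 -0.299  0.06 ]]
lid [[0.527 0.314 0.07 ]]
handle [[0.506 0.308 0.1  ]]
sun [[0.452 0.005 0.02 ]]
dish [[0.71  0.011 0.03 ]]
[[0.93, 0.37, -0.0, 0.23], [0.37, -0.93, 0.0, -0.58], [-0.0, -0.0, -1.0, 0.4], [0.0, 0.0, 0.0, 1.0]] 0.1592
wbox [ 0.59  -0.299  0.44 ] [ 0.4   0.47 -0.02  1.42  0.01  1.25 -1.19]
1.875
wfish [ 0.626 -0.01   0.4  ] [-0.01  0.44 -0.09  1.57  0.04  1.13 -1.68]
3.05
wlid [0.588 0.314 0.47 ] [-0.48  0.47 -0.15  1.35  0.07  1.32 -2.2 ]
4.3583
```

View pics/m1.png

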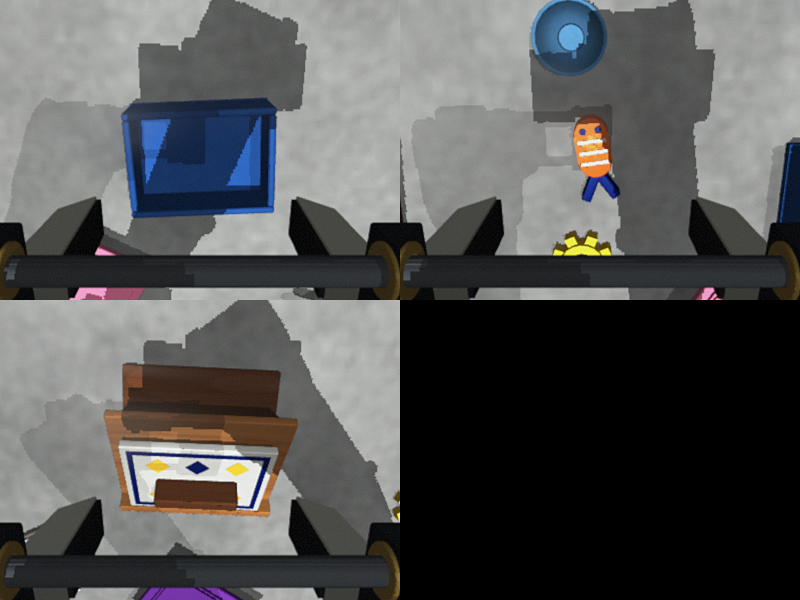

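The montage confirms the lid: white with a blue border and diamonds, carrying a dark bar, on the easel at about (197,475). The box rim is at about (200,158) and the fish at (593,155), head up (+x). Now I'll fit their poses.

```bash
cat > fit.py <<'E'
from h import *
def mask(c,lo,hi,near,zr):
    hsv=cv2.cvtColor(c['pixels'],cv2.COLOR_BGR2HSV);m=cv2.inRange(hsv,lo,hi)
    m=cv2.morphologyEx(m,cv2.MORPH_CLOSE,np.ones((7,7)))
    cs,_=cv2.findContours(m,cv2.RETR_EXTERNAL,cv2.CHAIN_APPROX_NONE)
    p=proj(c,[near[0],near[1],zr])
    cs=[k for k in cs if cv2.contourArea(k)>60]
    return min(cs,key=lambda k:np.linalg.norm(k[:,0].mean(0)-p)),m
def box(c,near):
    k,_=mask(c,(100,110,20),(125,255,255),near,.06)
    h=k[:,0]; P6=cast(c,h,.06)[:,:2];P0=cast(c,h,0)[:,:2]
    C=np.array(near[:2],float);yaw=0
    r=cv2.minAreaRect(P6.astype(np.float32)*1000); a=np.deg2rad(r[2]); yaw=(a+np.pi/4)%(np.pi/2)-np.pi/4
    C=np.array(r[0])/1000; camx=cam(c)[1][:3,3]
    def side(ax,s,P,half,C,yaw):
        e=np.array([[np.cos(yaw),np.sin(yaw)],[-np.sin(yaw),np.cos(yaw)]]);L=(P-C)@e.T
        o=1-ax;hl=(.08,.06)[ax] ; lim=hl-.022
        sel=(abs(L[:,o])<lim)&(abs(L[:,ax]-s*half)<.008)
        q=L[sel]; 
        if len(q)<8:return None
        for _ in range(3):
            A=np.polyfit(q[:,o],q[:,ax],1);res=q[:,ax]-np.polyval(A,q[:,o]);q=q[abs(res)<max(.0015,2*res.std())]
        return A,len(q)
    for it in range(4):
        e=np.array([[np.cos(yaw),np.sin(yaw)],[-np.sin(yaw),np.cos(yaw)]]);cl=e@(camx[:2]-C)
        F={}
        for ax,half in((0,.06),(1,.08)):
            for s in(-1,1):
                P=P0 if s*cl[ax]>half else P6
                F[ax,s]=side(ax,s,P,half,C,yaw)
        d=np.zeros(2);dy=[]
        for ax in(0,1):
            v=[F[ax,s] for s in(-1,1)];dd=[f[0][1]-s*(.06,.08)[ax] for f,s in zip(v,(-1,1)) if f]
            if dd:d[ax]=np.mean(dd)
            dy+=[(np.arctan(f[0][0])*(1 if ax else -1),f[1]) for f in v if f]
        dy=np.array(dy);C=C+e.T@d;yaw+=np.average(dy[:,0],weights=dy[:,1])
    print('box',C.round(4),'yaw',np.rad2deg(yaw).round(2),{k:(round(v[0][1]*1000,1),round(np.rad2deg(np.arctan(v[0][0])),2)) if v else None for k,v in F.items()})
    return C,yaw
def fish(c,near):
    k,_=mask(c,(3,110,110),(20,255,255),near,.02)
    r=cv2.minAreaRect((cast(c,k[:,0],.02)[:,:2]*1000).astype(np.float32))
    pts=cv2.boxPoints(r);print('fish rect',np.round(r[0],1),np.round(r[1],1),r[2])
    kt,_=mask(c,(105,120,20),(130,255,255),(near[0]-.05,near[1]),.01)
    t=cast(c,kt[:,0],.012)[:,:2];print('tail mean',t.mean(0).round(4),'min',t.min(0).round(4),t.max(0).round(4))
    b=np.array(r[0])/1000
    e=pts[1]-pts[0];e2=pts[2]-pts[1];e=e if np.linalg.norm(e)>np.linalg.norm(e2) else e2
    e/=np.linalg.norm(e);e*=np.sign(e@(b-t.mean(0)));print('axis',e,np.rad2deg(np.arctan2(e[1],e[0])),'ends on axis head',((cast(c,k[:,0],.02)[:,:2]-b)@e).max(),'tail',((t-b)@e).min())
    return b,e
if __name__=='__main__':
    L=lambda n:pickle.load(open(n+'.pkl','rb'))
    top=pickle.load(open('d0.pkl','rb'))['top']
    for c in(L('wbox'),top):box(c,(.538,-.299))
    for c in(L('wfish'),top):fish(c,(.587,-.01))
    w=L('wlid')
    # lid handle & board in both views, with assumed heights
    for nm,lo,hi in(('white',(0,0,110),(180,70,255)),):
      for c,n in((w,'w'),(top,'t')):
        hsv=cv2.cvtColor(c['pixels'],cv2.COLOR_BGR2HSV)
        print(n,'lid px',proj(c,[.527,.314,.07]),'handle hsv',hsv[tuple(proj(c,[.506,.308,.1]).astype(int)[::-1])])
    z=lambda c,u,v,w_,h,s:cv2.resize(c['pixels'][v:v+h,u:u+w_],None,fx=s,fy=s,interpolation=cv2.INTER_NEAREST)
    a=z(w,215,100,220,180,3);b=z(top,145,150,100,80,3)
    cv2.imwrite('pics/m2.png',a);cv2.imwrite('pics/m3.png',z(top,145,150,100,80,7))
E
python3 fit.py
```

```text
box [ 0.5424 -0.3051] yaw 2.3 {(0, -1): (np.float64(-58.2), np.float64(-0.16)), (0, 1): (np.float64(58.2), np.float64(-0.15)), (1, -1): (np.float64(-78.4), np.float64(-0.21)), (1, 1): (np.float64(78.4), np.float64(-0.26))}
box [ 0.5436 -0.3044] yaw 2.48 {(0, -1): (np.float64(-57.1), np.float64(-0.29)), (0, 1): (np.float64(57.1), np.float64(0.32)), (1, -1): (np.float64(-77.0), np.float64(0.21)), (1, 1): (np.float64(77.0), np.float64(-0.15))}
fish rect [598.7  -8.7] [64.  35.5] 7.910647869110107
tail mean [ 0.5505 -0.0165] min [ 0.534  -0.0385] [0.5666 0.003 ]
axis [0.9904839  0.13762857] 7.9106445 ends on axis head 0.031981677140037135 tail -0.06358063691119638
fish rect [600.4  -7.6] [63.  36.7] 8.555956840515137
tail mean [ 0.5524 -0.0151] min [ 0.5376 -0.0348] [0.5689 0.0014]
axis [0.98887104 0.14877532] 8.555961 ends on axis head 0.03147849622179269 tail -0.06163487314321658
w lid px [313.46860919 222.68364764] handle hsv [ 11 164  87]
t lid px [190.94123711 191.87400121] handle hsv [ 11 154  73]
```

View pics/m2.png

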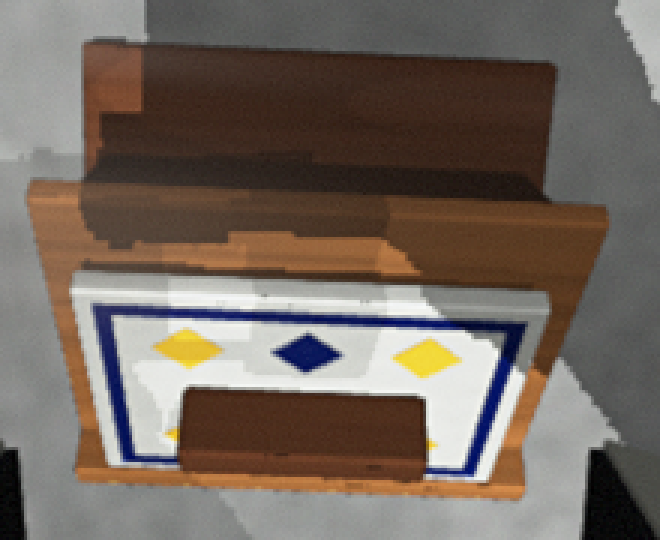

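View pics/m3.png

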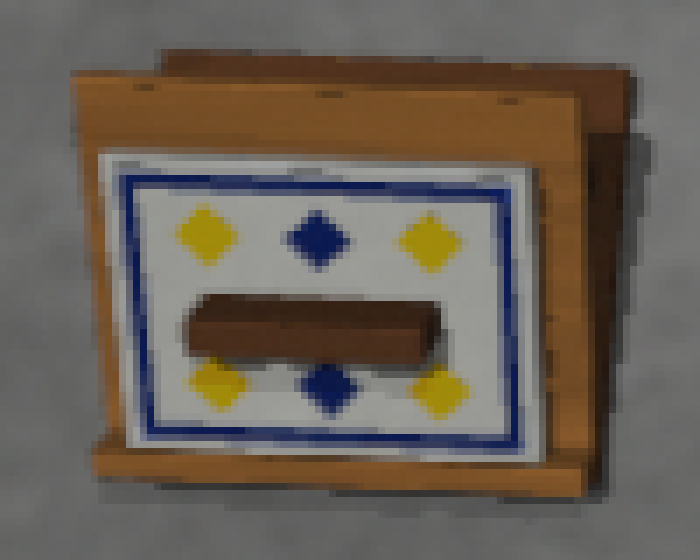

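The close-ups show the lid front on the easel with its bar at wrist-crop (300,430) and top-crop (312,328). The box and fish fits agree between views to about 1–2 mm. Next I'll grasp the fish.

```bash
cat > g1.py <<'E'
from h import *
from workcell import arm
G=arm.grip_depth
a=np.deg2rad(8.2);f=np.array([.5993,-.0083]);q=tool((np.cos(a),np.sin(a),0))
P=lambda xy,z:np.r_[xy,z+G]
arm.reach(P(f,.10),q)
print(arm.line_to(P(f,.0215),vel=.1,force_limit=8),arm.get_obs()['eef_pos']-[0,0,G])
arm.clamp();o=arm.get_obs();print('open',o['opening'],o['t'])
arm.line_to(P(f,.16),vel=.15)
b=np.deg2rad(2.35);B=np.array([.5429,-.3049]);tgt=B+.0145*np.array([np.cos(b),np.sin(b)])
arm.reach(P(tgt,.16),tool((np.cos(b),np.sin(b),0)));arm.dwell(.2)
shot(arm,'wrist','wheld');shot(arm,'top','theld')
o=arm.get_obs();print(o['opening'],o['t'],o['wrist_force'],o['eef_pos'])
w=cv2.imread('pics/wheld.png');t=cv2.imread('pics/theld.png')
cv2.imwrite('pics/m4.png',np.hstack([w[:, 120:520],cv2.resize(t[140:240,370:470],(400,400))]))
E
python3 g1.py
python3 - <<'E'
from fit import *
box(pickle.load(open('wheld.pkl','rb')),(.5429,-.3049))
E
```

```text
False [ 0.59965135 -0.00823468  0.02203465]
open 0.38416115198543915 7.6333
0.3876759497012993 10.1583 [ 0.39988265 -0.20277925 -1.15621317] [ 0.55787439 -0.303234    0.3192669 ]Traceback (most recent call last):
  File "<stdin>", line 2, in <module>
  File "fit.py", line 36, in box
    dy=np.array(dy);C=C+e.T@d;yaw+=np.average(dy[:,0],weights=dy[:,1])
                                              ~~^^^^^
IndexError: too many indices for array: array is 1-dimensional, but 2 were indexed
```

View pics/m4.png

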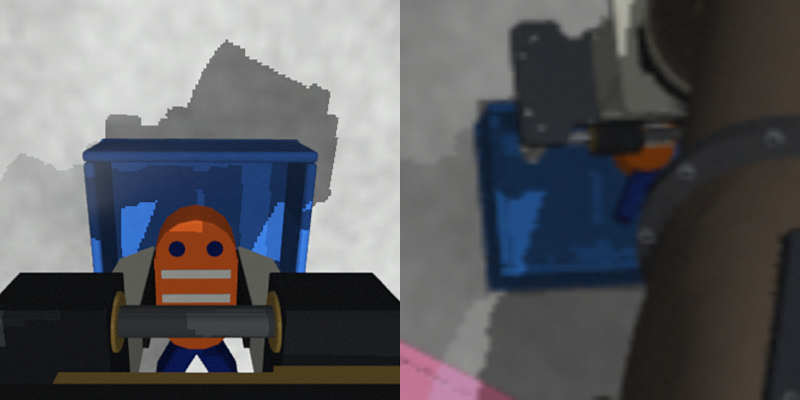

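The fish is held straight: head forward at (197,215) in the left crop, centred over the box at (200,150). Now I'll lower it in with contact sensing.

```bash
cat > g2.py <<'E'
from h import *
from workcell import arm
G=arm.grip_depth
b=np.deg2rad(2.35);B=np.array([.5429,-.3049]);tgt=B+.0145*np.array([np.cos(b),np.sin(b)])
P=lambda xy,z:np.r_[xy,z+G]
tgt=tgt+[-.0003,-.0008]
arm.line_to(P(tgt,.045),vel=.12);print(arm.get_obs()['eef_pos'],arm.get_obs()['wrist_force'])
print(arm.line_to(P(tgt,.028),vel=.025,force_limit=2.5))
o=arm.get_obs();print(o['eef_pos']-[0,0,G],o['wrist_force'])
arm.open();o=arm.get_obs();print(o['opening'],o['wrist_force'])
arm.line_to(P(tgt,.14),vel=.12)
t0=pickle.load(open('d0.pkl','rb'))['wrist']['hand_eye'];q=tool((1,0,0));Tq=R.from_quat(q).as_matrix();d=Tq@t0[:3,2]
arm.reach(np.array([.5424,-.3051,0])+d*(.42/d[2])-Tq@t0[:3,3],q);arm.dwell(.2)
c=shot(arm,'wrist','wplaced');print(arm.get_obs()['t'])
cv2.imwrite('pics/m5.png',cv2.resize(c['pixels'][130:290,220:420],(800,640))[:600])
E
python3 g2.py
python3 - <<'E'
from fit import *
box(pickle.load(open('wplaced.pkl','rb')),(.5429,-.3049))
E
```

```text
[ 0.55747421 -0.30527534  0.20499567] [ 0.6651953  -0.53239777 -0.32872408]
True
[ 0.55695798 -0.30505115  0.02941483] [-0.13343049  0.60523267  4.50690173]
0.9995866681116572 [ 0.32491979 -0.28749508 -0.40724474]
14.8417
box [ 0.5424 -0.3051] yaw 2.37 {(0, -1): (np.float64(-58.2), np.float64(-0.03)), (0, 1): (np.float64(58.2), np.float64(-0.25)), (1, -1): (np.float64(-78.4), np.float64(-0.25)), (1, 1): (np.float64(78.4), np.float64(-0.21))}
```

View pics/m5.png

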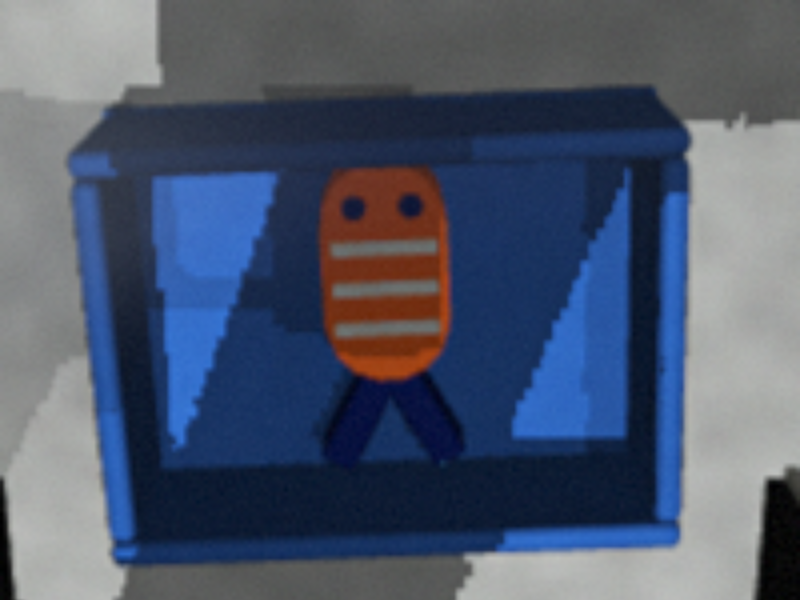

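The fish lies face up and flat inside the box, at (385,300) in the crop and clear of all the walls, and the box hasn't moved. Now I'll fit the lid coarsely from its top-face corners, then take a look along its normal.

```bash
cat > lid.py <<'E'
from h import *
from scipy.optimize import least_squares
def axes(psi,til=np.deg2rad(35)):
    ex=np.array([np.cos(psi),np.sin(psi),0]);ey=np.array([-np.sin(psi),np.cos(psi),0]);s,c=np.sin(til),np.cos(til)
    return np.c_[c*ex+[0,0,s],ey,-s*ex+[0,0,c]]
TOP=np.array([[60,80,10],[60,-80,10],[-60,-80,10],[-60,80,10]])/1000
def solve(obs,x0=(.52,.31,.06,0.),free=False):
    """obs: list of (cam, pts_lid Nx3, px Nx2)"""
    def f(x):
        A=axes(x[3],x[4] if free else np.deg2rad(35));return np.concatenate([(proj(c,x[:3]+A@p)-u) for c,P,U in obs for p,u in zip(P,U)])
    r=least_squares(f,list(x0)+([.61] if free else []));print('lid',r.x[:3].round(4),'yaw/tilt',np.rad2deg(r.x[3:]).round(2),'res px',r.fun.round(1));return r.x
E
python3 - <<'E'
from lid import *
from workcell import arm
top=pickle.load(open('d0.pkl','rb'))['top'];w=pickle.load(open('wlid.pkl','rb'))
ut=np.array([[100,156],[535,170],[545,460],[133,447]])/7-.5+[145,150]
uw=np.array([[78,297],[545,318],[487,481],[110,465]])/3-.5+[215,100]
solve([(top,TOP,ut)]);solve([(w,TOP,uw)]);x=solve([(top,TOP,ut),(w,TOP,uw)]);solve([(top,TOP,ut),(w,TOP,uw)],free=True)
np.save('lid0.npy',x)
A=axes(x[3]);G=arm.grip_depth
for s in(1,-1):
    q=tool(s*A[:,1],-A[:,2])
    for h in(.033,.08,.2,.25):
        j=arm.solve_ik(x[:3]+A[:,2]*(h+G),q);print(s,h,None if j is None else j.round(2))
E
```

```text
lid [0.5272 0.3123 0.0618] yaw/tilt [-2.41] res px [ 0.3 -0.2 -0.5 -0.2  0.2  0.3 -0.   0.1]
lid [0.5184 0.3107 0.0574] yaw/tilt [-2.91] res px [-0.3 -0.5  0.2 -0.3 -0.8  0.5  0.9  0.5]
lid [0.5221 0.3108 0.0653] yaw/tilt [-2.83] res px [ 0.5  1.1 -0.1  1.5  0.3  2.1 -0.1  1.5 -2.3 -1.6  2.1 -1.5  0.3  0.6
 -0.3  0.7]
lid [0.5226 0.3107 0.0659] yaw/tilt [-2.85 36.29] res px [ 0.3  1.1 -0.2  1.6  0.4  1.7 -0.   1.1 -2.6 -0.7  2.4 -0.5  0.3 -0.4
 -0.2 -0.3]
1 0.033 [-0.99  0.48  0.07  2.23  1.44  0.47 -2.32]
1 0.08 [-0.78  0.4  -0.26  2.22  1.31  0.65 -2.2 ]
1 0.2 [-0.21  0.34 -1.11  2.16  1.13  1.04 -2.05]
1 0.25 [-0.16  0.24 -1.18  2.12  1.    1.06 -1.96]
-1 0.033 [-0.81  0.48 -0.16  2.22  1.46  0.58  0.82]
-1 0.08 [-0.2   0.62 -1.07  2.18  1.47  1.09  0.9 ]
-1 0.2 [-0.24  0.32 -1.06  2.16  1.12  1.01  1.1 ]
-1 0.25 [-0.24  0.21 -1.08  2.13  0.97  1.02  1.21]
```

Run:
```python
from lid import *
from workcell import arm
x=np.load('lid0.npy');A=axes(x[3]);G=arm.grip_depth;q=tool(-A[:,1],-A[:,2])
print(arm.get_obs()['t']);arm.reach(x[:3]+A[:,2]*(.22+G),q);arm.dwell(.3)
c=shot(arm,'wrist','wl2');t=shot(arm,'top','tl2');print(arm.get_obs()['t'],arm.get_obs()['q'].round(2))
cv2.imwrite('pics/m6.png',cv2.resize(c['pixels'][50:275,170:470],None,fx=2.66,fy=2.66,interpolation=cv2.INTER_CUBIC))
for p in TOP:print(proj(c,x[:3]+A@p).round(1))
```

```text
14.8417
17.575 [-0.25  0.27 -1.07  2.15  1.05  1.01  1.14]
[259.5 248.1]
[251.   90.5]
[380.7  90.5]
[372.3 248.1]
```

View pics/m6.png

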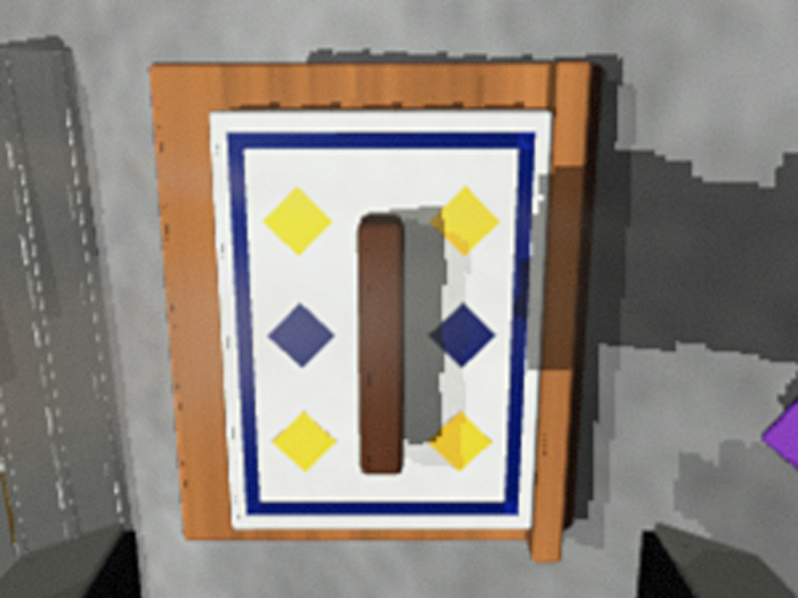

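This is a clean head-on view of the lid: corners at (210,112), (552,112), (531,528) and (233,528), bar centred at (380,343). I'll refine the pose from these corners.

Run:
```python
from lid import *
c=pickle.load(open('wl2.pkl','rb'));top=pickle.load(open('d0.pkl','rb'))['top']
U=(np.array([[233,528],[211,112],[552,112],[531,528]])+.5)/2.66-.5+[170,50]
ut=np.array([[100,156],[535,170],[545,460],[133,447]])/7-.5+[145,150]
x=solve([(c,TOP,U)]);solve([(c,TOP,U)],free=True);y=solve([(c,TOP,U),(top,TOP,ut)]);solve([(c,TOP,U),(top,TOP,ut)],free=True)
A=axes(x[3])
# bar top in wrist image: x 358..404, y 216..474 
B=np.array([[8,45,40],[8,-45,40],[-8,-45,40],[-8,45,40]])/1000
for p in B:print(((proj(c,x[:3]+A@p)-[170,50]+.5)*2.66).round(0))
np.save('lid1.npy',x)
```

```text
lid [0.5258 0.3118 0.0647] yaw/tilt [-2.89] res px [ 0.1 -0.1 -0.2  0.   0.1  0.1  0.  -0.1]
lid [0.5258 0.3118 0.0647] yaw/tilt [-2.89 35.01] res px [ 0.1 -0.1 -0.2  0.   0.1  0.1  0.  -0.1]
lid [0.5261 0.3118 0.0644] yaw/tilt [-2.81] res px [ 0.2 -0.1 -0.3  0.1 -0.1  0.   0.  -0.2  0.3 -0.3 -0.4  0.1  0.   0.7
 -0.3  0.1]
lid [0.5261 0.3118 0.0644] yaw/tilt [-2.83 35.27] res px [ 0.1 -0.1 -0.3  0.1 -0.1  0.1 -0.  -0.3  0.3 -0.3 -0.4  0.2  0.   0.7
 -0.3  0.1]
[360. 476.]
[357. 224.]
[406. 224.]
[404. 476.]
```

```bash
cat > g3.py <<'E'
from lid import *
from workcell import arm
x=np.load('lid1.npy');A=axes(x[3]);G=arm.grip_depth;q=tool(-A[:,1],-A[:,2]);z=A[:,2]
P=lambda h:x[:3]+z*(h+G)
arm.line_to(P(.10),vel=.12,frame=q) if 0 else arm.line_to(P(.08),vel=.12)
print(arm.line_to(P(.0335),vel=.04,force_limit=6))
o=arm.get_obs();e=o['eef_pos']-P(.0335);print('err',(A.T@e).round(4),o['wrist_force'].round(2))
arm.clamp();o=arm.get_obs();print('open',o['opening'],o['wrist_force'].round(2),o['eef_pos'])
np.save('gerr.npy',A.T@(o['eef_pos']-P(.0)) )
arm.line_to(o['eef_pos']+z*.02,vel=.04);arm.line_to(o['eef_pos']+z*.12,vel=.12)
b=np.deg2rad(2.37);B=np.array([.5427,-.3050]);qb=tool((np.sin(b),-np.cos(b),0))
arm.reach(np.r_[B,.24+G],qb);arm.dwell(.4)
c=shot(arm,'wrist','wl3');t=shot(arm,'top','tl3');s=shot(arm,'scene','sl3');o=arm.get_obs()
print(o['opening'],o['t'],o['wrist_force'].round(2),o['ft_torque'].round(3),o['eef_pos'],R.from_quat(o['eef_rot']).as_matrix().round(4).tolist(),o['q'].round(2))
cv2.imwrite('pics/m7.png',np.hstack([c['pixels'][:,120:520],s['pixels'][150:350,180:380].repeat(2,0).repeat(2,1)]))
E
python3 g3.py
```

```text
True
err [-0.0002 -0.0001  0.0006] [-3.21 -0.13  5.58]
open 0.1714497624634683 [-1.18 -0.7   7.25] [0.41527859 0.31751448 0.2232007 ]
0.17227847561594867 26.0 [-0.04 -0.04 -3.46] [ 0.192 -0.027 -0.076] [ 0.54269857 -0.30499487  0.39922949] [[0.0414, -0.9991, 0.0001], [-0.9991, -0.0414, 0.0], [-0.0, -0.0001, -1.0]] [-0.26  0.66  1.15  1.64 -0.63  1.26 -2.08]
```

View pics/m7.png

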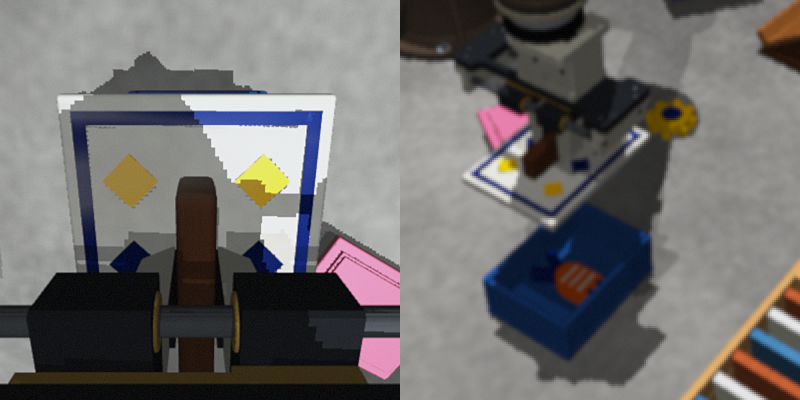

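The lid hangs level in the gripper: far corners at (58,96) and (335,96), bar between the pads. Scaling from those corners puts it within about 1 mm of nominal. The scene crop shows the fish still in the box. I'll lower it to just above the rim and check alignment before inserting.

Run:
```python
from lid import *
from workcell import arm
G=arm.grip_depth;B=np.array([.5425,-.3051])
arm.line_to(np.r_[B,.130+G],vel=.12);arm.line_to(np.r_[B,.108+G],vel=.05);arm.dwell(.3)
o=arm.get_obs();print(o['t'],o['eef_pos']-[0,0,G],o['wrist_force'].round(2))
s=shot(arm,'scene','sl4');c=shot(arm,'wrist','wl4')
b=np.deg2rad(2.37);E=np.array([[np.cos(b),-np.sin(b),0],[np.sin(b),np.cos(b),0],[0,0,1]])
b0=np.r_[B,0]
im=s['pixels'].copy();u0,v0=200,190
im=cv2.resize(im[v0:v0+150,u0:u0+160],None,fx=4,fy=4,interpolation=cv2.INTER_CUBIC)
for p in([60,-80,60],[60,80,60],[-60,-80,60],[60,-80,84],[60,80,84],[-60,-80,84],[60,-80,74],[60,-80,0]):
    u=(proj(s,b0+E@(np.array(p)/1000))-[u0,v0]+.5)*4;cv2.circle(im,tuple(u.astype(int)),3,(0,255,255) if p[2]==60 else (0,0,255),1)
cv2.imwrite('pics/m8.png',im)
```

```text
27.9583 [ 0.54252875 -0.30518478  0.10821316] [ 0.15 -0.51 -3.86]
```

View pics/m8.png

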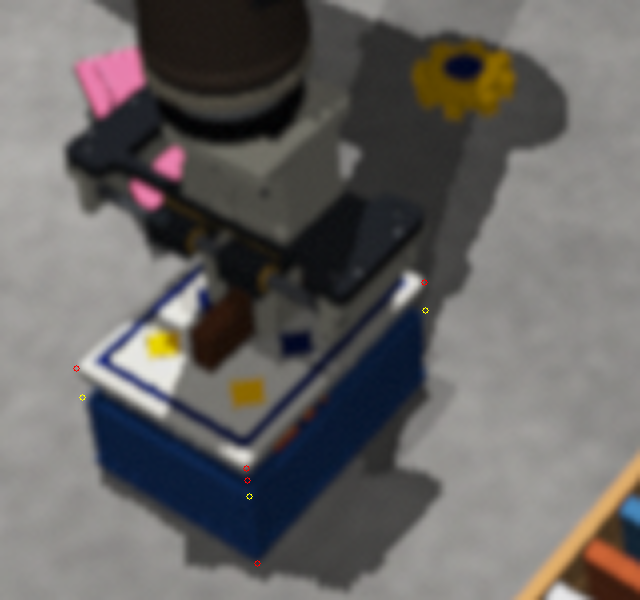

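The red lid predictions fit the real lid corners (247,463), (80,368) and (424,280). The box edges are at u≈90, 257 and 423, so the relative offset is about 1 mm, within the 3 mm play. Now the guarded insertion.

Run:
```python
from lid import *
from workcell import arm
G=arm.grip_depth;B=np.array([.5425,-.3051])
r=arm.line_to(np.r_[B,.0915+G],vel=.02,force_limit=5)
arm.dwell(.2);o=arm.get_obs();print(r,o['t'],(o['eef_pos']-[0,0,G]).round(4),o['wrist_force'].round(2),o['ft_torque'].round(2))
```

```text
False 29.2333 [ 0.5425 -0.3051  0.0916] [-0.72  0.45 -3.85] [0.13 0.   0.05]
```

Run:
```python
from lid import *
from workcell import arm
G=arm.grip_depth;B=np.array([.5425,-.3051])
r=arm.line_to(np.r_[B,.083+G],vel=.015,force_limit=5)
arm.dwell(.2);o=arm.get_obs();print(r,o['t'],(o['eef_pos']-[0,0,G]).round(4),o['wrist_force'].round(2),o['ft_torque'].round(2))
s=shot(arm,'scene','sl5');c=shot(arm,'wrist','wl5');u0,v0=200,190
cv2.imwrite('pics/m9.png',np.hstack([cv2.resize(s['pixels'][v0:v0+150,u0:u0+130],(400,460)),cv2.copyMakeBorder(c['pixels'][:,120:520],0,60,0,0,0)]))
```

```text
True 29.7583 [ 0.5426 -0.3052  0.0892] [-1.51  1.61  5.1 ] [ 0.31  0.15 -0.04]
```

View pics/m9.png

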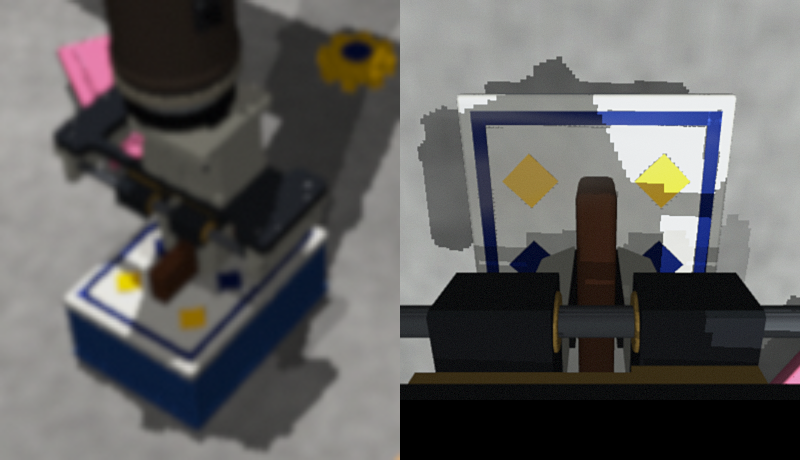

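Contact came at 0.089, and the scene view shows the lid resting on the rim all round. Next I'll release, retreat and verify.

Run:
```python
from lid import *
from fit import box
from workcell import arm
G=arm.grip_depth
arm.open();o=arm.get_obs();print(o['opening'],o['wrist_force'].round(2))
p=o['eef_pos'];arm.line_to(p+[0,0,.03],vel=.05);arm.line_to(p+[0,0,.13],vel=.15)
t0=pickle.load(open('d0.pkl','rb'))['wrist']['hand_eye'];q=o['eef_rot'];Tq=R.from_quat(q).as_matrix();d=Tq@t0[:3,2]
arm.reach(np.array([.5424,-.3051,0])+d*(.40/d[2])-Tq@t0[:3,3],q);arm.dwell(.3)
c=shot(arm,'wrist','wl6');s=shot(arm,'scene','sl6');print(arm.get_obs()['t'])
u=proj(c,[.5424,-.3051,.07]).astype(int);print(u)
cv2.imwrite('pics/m10.png',np.hstack([cv2.resize(c['pixels'][u[1]-110:u[1]+110,u[0]-100:u[0]+90],(400,463)),cv2.resize(s['pixels'][200:339,205:325],(400,463),interpolation=cv2.INTER_CUBIC)]))
```

```text
0.9998708341398773 [2.9  0.21 5.47]
33.475
[315 222]
```

View pics/m10.png

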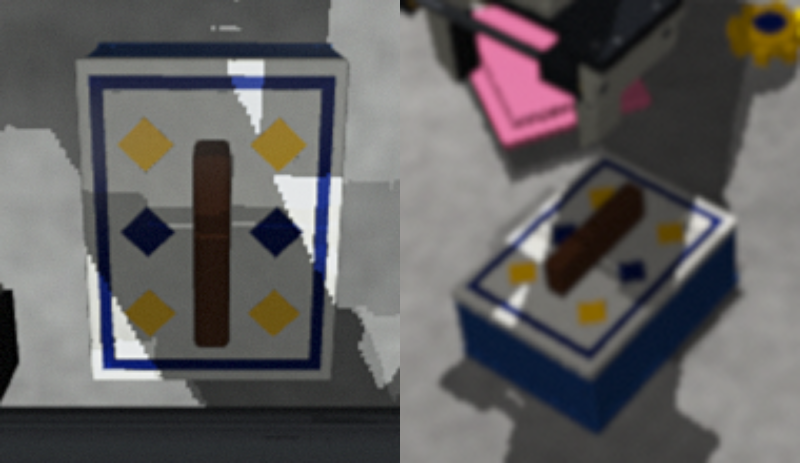

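The lid's edges line up with the box in both views. To confirm it's seated, I'll touch the bar's top gently at both ends with closed fingertips. The bar top should be at z = 0.100.

Run:
```python
from lid import *
from workcell import arm
c=pickle.load(open('wl6.pkl','rb'))
U=(np.array([[78,60],[348,60],[330,380],[93,380]])+.5)/np.array([400/190,463/220])-.5+np.array([215,112])
O=np.array([[-60,80,0],[60,80,0],[60,-80,0],[-60,-80,0]],float)/1000
_,rv,tv=cv2.solvePnP(O,U,c['camera_matrix'],None);_,P=cam(c)
print('lid top centre',(P[:3,:3]@tv[:,0]+P[:3,3]).round(4),'normal',(P[:3,:3]@cv2.Rodrigues(rv)[0])[:,2].round(3),'c cast',cast(c,U,.07).mean(0).round(4))
arm.clamp();o=arm.get_obs();b=np.deg2rad(2.37);ey=np.array([-np.sin(b),np.cos(b)]);B=np.array([.5425,-.3051])
arm.reach(np.r_[B+ey*.03,.125+.178],o['eef_rot'])
for k in(.03,-.03):
    p=B+ey*k;arm.line_to(np.r_[p,.115+.178],vel=.1);arm.dwell(.2)
    r=arm.line_to(np.r_[p,.092+.178],vel=.02,force_limit=7);o=arm.get_obs();print(k,r,(o['eef_pos'][2]-.178).round(4),o['wrist_force'].round(1))
    arm.line_to(np.r_[p,.115+.178],vel=.1)
print(o['t'])
```

```text
lid top centre [ 0.5424 -0.3045  0.0634] normal [-0.007 -0.029  1.   ] c cast [ 0.5426 -0.3065  0.07  ]
0.03 True 0.1004 [-1.3  1.4  9. ]
-0.03 True 0.1004 [-1.2  1.2  8.1]
38.75
```

Both ends read 0.1004 m, so the lid is fully down and level along its length. I'll retreat, check the box, sun and dish numerically, and hand in.

Run:
```python
from fit import *
from workcell import arm
o=arm.get_obs();arm.line_to(o['eef_pos']+[0,0,.15],vel=.2)
arm.reach([.232,-.58,.42],R.from_quat(o['eef_rot']).as_quat() if 0 else pickle.load(open('d0.pkl','rb'))['wrist']['obs']['eef_rot']);arm.open();arm.dwell(.3)
t=shot(arm,'top','tend');t0=pickle.load(open('d0.pkl','rb'))['top']
for n,lo,hi,near,z in(('sun',(22,120,90),(35,255,255),(.452,.005),.02),('dish',(95,80,40),(115,255,255),(.71,.011),.03),('box',(100,110,20),(125,255,255),(.5425,-.305),.03)):
    print(n,[mask(c,lo,hi,near,z)[0][:,0].mean(0).round(1) for c in(t0,t)])
# lid outline on plane z=.07
m=cv2.inRange(cv2.cvtColor(t['pixels'],cv2.COLOR_BGR2HSV),(0,0,130),(180,60,255))
p=proj(t,[.5425,-.305,.07]);print('lid px',p)
cs,_=cv2.findContours(cv2.morphologyEx(m,cv2.MORPH_CLOSE,np.ones((5,5))),0,1)
k=min((k for k in cs if cv2.contourArea(k)>500),key=lambda k:np.linalg.norm(k[:,0].mean(0)-p))
print(cv2.minAreaRect((cast(t,k[:,0],.07)[:,:2]*1000).astype(np.float32)),arm.get_obs()['t'])
arm.finish_job()
```

```text
sun [array([307.7, 221.3]), array([307.7, 221.3])]
dish [array([304.3, 130.8]), array([304.3, 130.8])]
box [array([421.3, 187.2]), array([420.8, 187.4])]
lid px [424.12004156 184.4163041 ]
((544.0249633789062, -305.2061767578125), (118.4719467163086, 160.01329040527344), 2.5126800537109375) 43.7167
the job is handed in; nothing more can be done
```

The gift is packed and handed in at about 44 s. The orange fish lies flat and face up in the blue box, and the lid from the easel is on the box and released.

**What the last checks showed**
- **Lid seated:** touching the bar's top at both ends gave z = 0.1004 m, against 0.100 m for a closed lid. That shows it is fully down and level along its length. Tilt across the width was only judged from the pictures.
- **Lid aligned:** the final top view puts the lid at (0.544, −0.305) turned 2.5°. The same camera had put the box at (0.5436, −0.3044) turned 2.5°.
- **Bystanders:** the sun and dish stayed on the same pixels from start to end.

**What disagreed**
- **Lid gripped lower than planned:** the approach stopped early on contact, apparently the fingertips touching the lid's top. The lid then reached the rim about 5 mm lower than the vision estimate.
- **Lid height from the camera:** a rough estimate from the lid's corners gave the top at 63 mm with a 1.7° tilt, against 70 mm and level. I trusted the touch measurement instead.

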